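# Open the board holder and hold a lopsided power-supply board level above it

## Task

First slide the board holder's moving jaw fully back against its stop, then lift the power-supply board by its heatsink at the board's balance point (the transformer makes one end heavy) and keep it level. Bring it over the open holder, either way round, with its long edges parallel to the jaws and centred over the seat, its feet about 50 mm above the jaw tops, and finish while holding it there level and still, so that I can clip the test leads to its underside before it goes in. The board must not touch the holder, and the solvent bottle, solder spool and screwdriver stay where they are.

Things in the scene. Friction and masses are not known exactly. Their poses are not given: they have to be found in the camera images.
- jaw (a joint): travel of the holder's moving jaw along its two guide rods, m: 0 = nearly closed (30 mm between the jaws), 0.050 = fully back against the brass stop collars (80 mm, right for this board). It slides along the holder's +y, resists with about 2 N and stays where it is left. Starts between 0 and 0.020.
- holder_seat (a point): seat of the fixed board holder: midway between its two black jaws when the moving one is fully back, level with their tops, 50 mm above the mat. Axes: x along the jaws (100 mm long), y the way the moving jaw opens, z up. Dark blue base x -55 to 55, y -80 to 95 mm. Fixed jaw y -60 to -34; moving jaw, fully back, y 34 to 68 mm; 6 mm wide ledges inside their top edges.
- holder_knob (a point): knurled aluminium thumb knob on top of the moving jaw, moving with it: upright cylinder 22 mm across, 23 mm high, on a 7 mm stem; its top is 30 mm above the jaw's top. This point: on its axis, 22 mm above the jaw's top. Jaw fully back: 56 mm from the seat along +y. The knob does not turn. Axes as the holder's.
- module_center (a point): middle of the loose green power-supply board (170 mm along x, 76 along y, 52 high, 0.35 to 0.6 kg), 26 mm above its feet's undersides. x points to the black and yellow transformer (x 42 to 82, y +-24, top 50 above the feet's undersides). Silver heatsink: x -66 to 32, y +-12, top 52; board top 12; capacitors x -50, y +-25, 20 across, top 42. Beside the heatsink (x -35 to 40) only parts under 5 mm.
- module_balance (a point): the board's balance point, where to hold it: on the heatsink's centreline straight above the centre of mass, 18 mm from module_center towards the transformer (35 mm from the heatsink's middle), 40 mm above the feet's undersides, 12 mm below the heatsink's top. Axes as the board's.
- bottle_center (a point): white solvent bottle with an orange band and steel pump top, 62 mm across, 118 mm high, loose on the mat; centre, half-way up. Bystander.
- spool_center (a point): solder spool with yellow flanges lying flat, 60 mm across, 40 mm high, loose on the mat; centre, half-way up. Bystander.
- screwdriver: red screwdriver 160 mm long lying loose near the mat's far edge, roughly along y; its origin lies on its axis, near its middle. Bystander.
- mat: the blue silicone repair mat, 500 mm (x) by 760 mm (y), 4 mm thick, fixed on the table; everything named here stands on it. Origin: centre of its underside.

How it is judged:
On the way, in this order (a step that is already met when the one before it is completed fails the run):
1. the moving jaw is slid fully back to its stop (value of joint jaw above 0.047 m), for 0.2 s.
2. the board is lifted clear of the mat, level, held by its heatsink at its balance point (z of module_center in the frame of mat above 0.045 m and angle between module_center's own z axis and vertical below 0.12 rad and contact force between the fingers and module above 2 N and contact force between module and mat below 0.05 N and x of the grasp point in the frame of module_balance between -0.012 and 0.012 m and y of the grasp point in the frame of module_balance between -0.012 and 0.012 m), for 0.2 s.
At the end, for the whole second after the job is handed in: Jaw within 3 mm of its stop; board still and carried by the gripper alone, gripped within 12 mm of its balance point, level within 4 deg, edges within 6 deg of the jaws, middle within 8 mm across and 15 mm along the jaws of the seat, feet 30 to 70 mm above the jaw tops (value of joint jaw above 0.047 m and contact force between the fingers and module above 2 N and contact force between module and mat below 0.05 N and contact force between module and holder below 0.05 N and x of the grasp point in the frame of module_balance between -0.012 and 0.012 m and y of the grasp point in the frame of module_balance between -0.012 and 0.012 m and angle between module_center's own z axis and vertical below 0.07 rad and angle between the x axis of module_center and the x axis of holder_seat, either way round below 0.1 rad and y of module_center in the frame of holder_seat between -0.008 and 0.008 m and x of module_center in the frame of holder_seat between -0.015 and 0.015 m and z of module_center in the frame of holder_seat between 0.056 and 0.096 m and linear speed of module below 0.02 m/s and angular speed of module below 0.1 rad/s); the arm keeps its last pose, push and grip.
It fails at once if the board is tipped more than 15 degrees (angle between module_center's own z axis and vertical above 0.26 rad).
It fails at once if the board touches the holder (contact force between module and holder above 1 N).
It fails at once if the bottle is moved more than 20 mm (distance of bottle_center from where it was at the start of the episode above 0.02 m).
It fails at once if the spool is moved more than 20 mm (distance of spool_center from where it was at the start of the episode above 0.02 m).
It fails at once if the screwdriver is moved more than 20 mm (distance of screwdriver from where it was at the start of the episode above 0.02 m).
It also fails if it takes over 56 s, if anything falls off the work surface, if the arm or the gripper's body presses on something with over 40 N, if the wrist force passes 120 N, or if a joint passes its speed limit or range.

## Robot

A 6-joint arm with a two-finger parallel gripper is mounted at the origin on the work surface. World frame = base frame: x ahead of the robot, y to its left, z up, the work surface at z = 0. Lengths are in m, angles in rad, forces in N, time in s.
With the tool pointing down it reaches from about 0.2 to 0.875 m from the base axis. Payload 3.4 kg.
Tool frame: the origin (TCP) lies at the very end of the fingers, on their centre line; the grasp point (between the pads) lies 19 mm behind it; y points along the fingers, x is the direction in which the jaws open and shut, and the axes are right-handed (so a half turn about y gives the same grasp; the last joint's range is limited). The gripper opens to 94 mm and grips with 3 to 60 N. Pads are 16 mm wide; open, the fingers measure 119 mm over their backs; the gripper's body (75 mm by 177 mm) begins 78 mm behind the grasp point.
Start: joints at [-1.333, 0.276, 1.505, -0, 1.361, -0.121], TCP at [0.202, -0.538, 0.179] pointing down, gripper open.
Joint ranges: [-2.89, 2.89], [-0.75, 2.08], [0.22, 2.7], [-1.18, 4.32], [0.11, 2.71], [-2.7, 2.7]. Speed limits (rad/s): [2.57, 2.57, 3.14, 3.14, 3.14, 3.14].

## Interface

Orientations are given as a rotation vector (axis times angle).
In Python, from bench import arm gives the robot as it stands.
- The arm moves only by the tool servo_tool, never from a script. Its argument "commands" is a list of rows, each an object with "dp": the shift along the tool's x, y, z in mm, a list of three; "delta_rot": the turn, a rotation vector about the tool's x, y, z in degrees, a list of three; "fingers": the closure in counts, from 0 (fully open) to 255 (shut). A call has 1 to 20 rows; each row is the pose to reach, as a shift and turn from the pose measured when the call began, along the tool's axes at that moment; what a row does not reach only later rows make up. A row lasts 1/12 s, in which the tool goes at most 41.7 mm and 7.16 degrees, less where a joint would pass 70% of its speed; a pose out of reach is approached as far as the arm can. A call with a gripper value outside its range is refused whole. The fingers move at their own pace and stop on an object; "newtons" is the grip in N (left out, the last holds). Time passes only in rows, so rows that repeat a pose let the fingers close. It gives the time, the measured TCP pose, the force and the opening at its end, in the units of the state.
- arm.get_state(): the state, without advancing time (a new reading comes with each control period).
- arm.get_image(name): name is "scene" or "top" or "wrist"; returns (picture, depth): 400x640x3 uint8, blue, green, red; 400x640 float32, m along the optical axis (not along the pixel's ray), 0 where there is no reading.
- arm.camera_params(name): a dict with "camera_matrix" (3x3 intrinsics, pixels), "R" (3x3) and "t" (3): a world point X has camera coordinates R X + t. Camera axes: x right, y down, z forward; pixel columns grow to the right and rows downward; lengths in m; the calibration is good to about 2 mm. A picture is of the moment at which its call begins: read the wrist's pose just before it. camera_params takes no time and is no camera call; for the wrist camera it gives the pose at the moment of the call.
- arm.close_job(): hands the job in, once; it reports no verdict.
The state is a dict: "time": time; "qpos": joint angles; "joint_vel": joint speeds; "effort": joint torques, N m; "position": TCP position; "eef_rot": TCP orientation; "wrist_force": force on the tool from outside, world axes, zero at the start; "wrist_torque": the same for the moment, N m; "finger_gap": finger opening in m.
Only numpy, scipy, OpenCV 4.12 (cv2) and the standard library are available. Lean on these libraries where they do the work, as an engineer would, in place of code of your own. Each camera call takes 0.05 s, during which the arm holds its last target. There are 200 camera calls.

## Working session

There is one attempt and no reset: what is moved stays moved. The work goes in short steps, Python scripts to look and compute and a tool call to move; the robot and the scene stay as the last step left them, time stands still between calls to the robot, and variables do not carry over. Pictures are saved under pics/ and viewed, about 8 in all and at most 12, crops included, and the job is handed in when it is done.

Besides the shell and the picture viewer there is one more tool, called after "Request:" as name(argument=value, ...), one argument or row to a line, values as JSON. servo_tool: Moves the arm, as the interface text tells. Its arguments: {"type":"object","properties":{"commands":{"type":"array","items":{"type":"object","properties":{"dp":{"type":"array","items":{"type":"number"}},"delta_rot":{"type":"array","items":{"type":"number"}},"fingers":{"type":"number"}}}},"newtons":{"type":"number"}},"required":["commands"]}

```bash
mkdir -p pics
cat > h.py <<'E'
import numpy as np, cv2
from scipy.spatial.transform import Rotation as Ro
from bench import arm
def shot(n,f=None):
    p=arm.camera_params(n); im,d=arm.get_image(n)
    if f: cv2.imwrite('pics/'+f,im)
    return im,d,p
def cloud(d,p):
    K=np.array(p['camera_matrix']);R=np.array(p['R']);t=np.array(p['t']).ravel()
    v,u=np.mgrid[:d.shape[0],:d.shape[1]]
    c=np.stack([(u-K[0,2])/K[0,0]*d,(v-K[1,2])/K[1,1]*d,d],-1)
    W=(c-t)@R
    W[d<=0]=np.nan
    return W
def tool(): 
    s=arm.get_state(); return np.array(s['position']),Ro.from_rotvec(s['eef_rot'])
E
python3 - <<'E'
from h import *
s=arm.get_state()
for k in s: print(k,np.round(s[k],3))
print(Ro.from_rotvec(s['eef_rot']).as_matrix().round(3))
im,d,p=shot('top','top.png'); np.savez('top.npz',im=im,d=d,W=cloud(d,p))
print(p)
E
```

```text
time 0.0
qpos [-1.333  0.277  1.506 -0.     1.361 -0.121]
joint_vel [-0.001 -0.001  0.001  0.     0.004 -0.   ]
effort [ 1.0000e-03 -4.0459e+01 -2.3723e+01  7.1000e-02  3.4000e-02 -0.0000e+00]
position [ 0.202 -0.538  0.178]
eef_rot [-1.357  0.942 -0.94 ]
wrist_force [ 0.193 -0.525  0.031]
wrist_torque [ 0.001 -0.017 -0.011]
finger_gap 0.094
[[ 0.351 -0.     0.936]
 [-0.936  0.002  0.351]
 [-0.002 -1.     0.   ]]
{'camera_matrix': array([[372.85137111,   0.        , 322.69947437],
       [  0.        , 372.85137111, 192.57391779],
       [  0.        ,   0.        ,   1.        ]]), 'R': array([[-0.00283765, -0.99998498,  0.00468959],
       [-0.98289948,  0.00192565, -0.18413284],
       [ 0.18412105, -0.0051319 , -0.98289018]]), 't': array([-0.00899628,  0.57239053,  0.78910468])}
```

View pics/top.png

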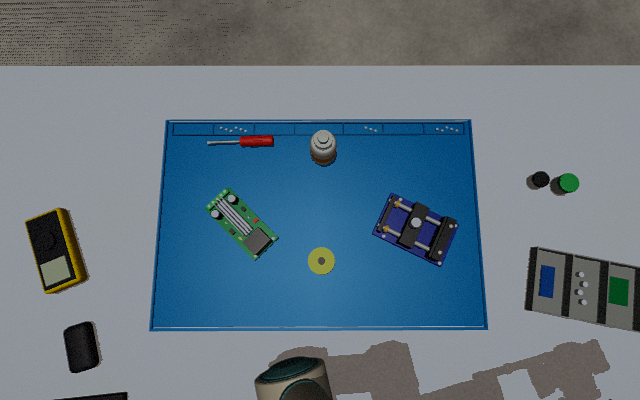

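The top view shows the module at (240,223), with its transformer at the lower right (258,241). The holder is at (417,230), with the knob at (416,222), the fixed jaw on the right and the brass collars on the left. The bottle is at (322,148), the spool at (321,261) and the screwdriver at (240,142). Next I'll fit the module and holder from the point cloud.

Run:
```python
from h import *
z=np.load('top.npz');im,W,d=z['im'],z['W'],z['d']
def reg(u0,u1,v0,v1,zl,zh,cm=None):
    m=np.zeros(d.shape,bool);m[v0:v1,u0:u1]=1
    m&=(W[...,2]>zl)&(W[...,2]<zh)
    if cm is not None: m&=cm
    return m
def rect(m,n):
    P=W[m]; r=cv2.minAreaRect(P[:,:2].astype(np.float32)*1000); print(n,m.sum(),np.round(r[0],1),np.round(r[1],1),round(r[2],1),'z',np.percentile(P[:,2],[5,50,95]).round(3))
hsv=cv2.cvtColor(im,cv2.COLOR_BGR2HSV)
green=(hsv[...,0]>45)&(hsv[...,0]<85)&(hsv[...,1]>80)
print('mat z',np.nanmedian(W[280:310,200:290,2]))
rect(reg(195,290,180,270,0.010,0.1),'module all')
rect(reg(195,290,180,270,0.005,0.1,green),'green')
rect(reg(195,290,180,270,0.048,0.1),'high')
rect(reg(195,290,180,270,0.051,0.1),'high51')
rect(reg(365,470,185,275,0.010,0.1),'holder all')
rect(reg(365,470,185,275,0.047,0.062),'jaws')
rect(reg(428,470,185,275,0.047,0.062),'fixed jaw')
rect(reg(365,428,185,275,0.047,0.062),'moving jaw')
rect(reg(365,470,185,275,0.075,0.1),'knob')
rect(reg(300,345,120,170,0.03,0.2),'bottle')
rect(reg(300,345,240,290,0.02,0.2),'spool')
a=cv2.resize(im[180:275,195:290],None,fx=4,fy=4,interpolation=2);b=cv2.resize(im[180:275,370:465],None,fx=4,fy=4,interpolation=2)
cv2.imwrite('pics/crop1.png',np.hstack([a,b]))
```

```text
mat z 0.003757922587389942
module all 2412 [508.8 180.7] [169.6  76. ] 45.0 z [0.014 0.025 0.056]
green 1105 [508.8 180.5] [169.1  75. ] 45.3 z [0.013 0.016 0.028]
high 610 [503.6 174.7] [147.6  64.1] 45.9 z [0.051 0.054 0.057]
high51 575 [502.7 175.6] [147.6  47.6] 45.9 z [0.052 0.054 0.057]
holder all 3412 [ 494.  -225.5] [175.1 109.8] 63.7 z [0.011 0.032 0.056]
jaws 1100 [ 486.  -242.5] [ 98.6 100.2] 64.0 z [0.048 0.053 0.056]
fixed jaw 542 [ 477.7 -258.2] [ 65.2 100.3] 65.9 z [0.048 0.053 0.056]
moving jaw 558 [ 500.  -213.7] [34.4 99.9] 64.0 z [0.048 0.053 0.056]
knob 90 [ 502.1 -208.6] [21.  21.3] 50.2 z [0.079 0.084 0.086]
bottle 727 [676.1  -9.9] [61.5 53.7] 87.9 z [0.043 0.093 0.122]
spool 583 [421.7  -6.3] [58.8 57.6] 0.0 z [0.041 0.044 0.046]
```

View pics/crop1.png

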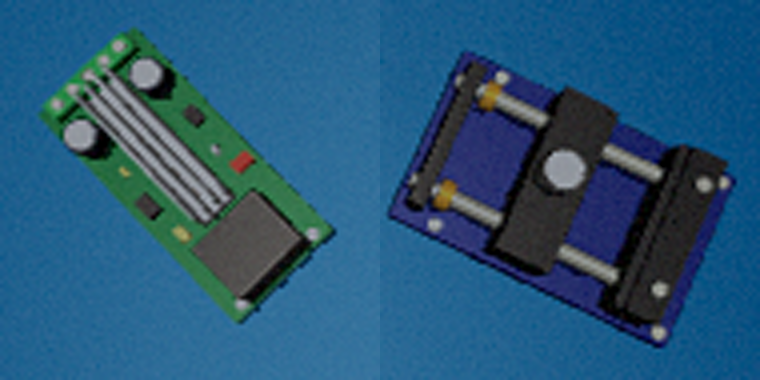

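```bash
cat >> h.py <<'E'
def go(x,y,z,yaw):
    "tool down, tool x at yaw deg; prints dp (mm) and delta_rot (deg)"
    p,R=tool(); a=np.radians(yaw); X=np.array([np.cos(a),np.sin(a),0]); Y=np.array([0,0,-1.])
    T=Ro.from_matrix(np.stack([X,Y,np.cross(X,Y)],1))
    print('dp',(R.inv().apply(np.array([x,y,z])-p)*1000).round(1),'rot',np.degrees((R.inv()*T).as_rotvec()).round(1))
def st():
    s=arm.get_state(); R=Ro.from_rotvec(s['eef_rot']).as_matrix()
    print('t',round(s['time'],2),'p',np.round(s['position'],4),'yaw',round(np.degrees(np.arctan2(R[1,0],R[0,0])),1),'down',R[:,1].round(3),'F',np.round(s['wrist_force'],1),'M',np.round(s['wrist_torque'],2),'gap',round(s['finger_gap'],4),'q',np.round(s['qpos'],2))
E
python3 -c "
from h import *
go(.502,-.209,.16,-116)"
```

```text
dp [-202.4   18.9  396.6] rot [ 0.  46.6 -0.1]
```

Request:
servo_tool(
  commands=[
    {"dp": [-10,0,20],"delta_rot": [0,3,0],"fingers": 0},
    {"dp": [-25,0,50],"delta_rot": [0,7,0],"fingers": 0},
    {"dp": [-42,2,82],"delta_rot": [0,11,0],"fingers": 0},
    {"dp": [-60,4,118],"delta_rot": [0,15,0],"fingers": 0},
    {"dp": [-78,6,153],"delta_rot": [0,19,0],"fingers": 0},
    {"dp": [-96,8,188],"delta_rot": [0,23,0],"fingers": 0},
    {"dp": [-114,10,223],"delta_rot": [0,27,0],"fingers": 0},
    {"dp": [-132,12,258],"delta_rot": [0,31,0],"fingers": 0},
    {"dp": [-150,14,293],"delta_rot": [0,35,0],"fingers": 0},
    {"dp": [-168,16,328],"delta_rot": [0,39,0],"fingers": 0},
    {"dp": [-184,18,360],"delta_rot": [0,43,0],"fingers": 0},
    {"dp": [-195,19,382],"delta_rot": [0,45.5,0],"fingers": 0},
    {"dp": [-202.4,19,396.6],"delta_rot": [0,46.6,0],"fingers": 0},
    {"dp": [-202.4,19,396.6],"delta_rot": [0,46.6,0],"fingers": 0},
    {"dp": [-202.4,19,396.6],"delta_rot": [0,46.6,0],"fingers": 0},
  ],
)

```text
time: 1.3
position: [0.5019, -0.2083, 0.1593]
eef_rot: [-0.961, 1.536, -1.532]
wrist_force: [0.2, -0.2, -0.1]
finger_gap: 0.0936
```

Run:
```python
from h import *
st()
im,d,p=shot('wrist','w1.png');W=cloud(d,p);np.savez('w1.npz',im=im,d=d,W=W)
m=(W[...,2]>.077)&(W[...,2]<.09)&(np.hypot(W[...,0]-.502,W[...,1]+.209)<.03)
P=W[m];print(m.sum());print(cv2.minEnclosingCircle((P[:,:2]*1000).astype(np.float32)))
go(.502,-.209,.063,-116)
```

```text
t 1.3 p [ 0.5019 -0.2083  0.1593] yaw -115.9 down [-0.002  0.002 -1.   ] F [ 0.2 -0.2 -0.1] M [ 0.09  0.01 -0.01] gap 0.0936 q [-0.52  0.24  1.6   0.    1.3   1.5 ]
417
((504.327880859375, -210.06753540039062), 11.662243843078613)
dp [-0.2 96.4  0.8] rot [ 0.1  0.  -0. ]
```

View pics/w1.png

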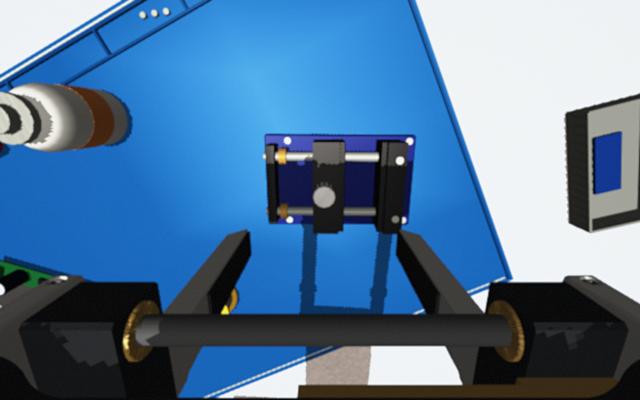

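The knob is at (324,197), midway between the fingers, and the jaws are square to the tool. I'll descend and close on the knob.

Request:
servo_tool(
  commands=[
    {"dp": [0,15,1],"delta_rot": [0,0,0],"fingers": 0},
    {"dp": [0,40,1.5],"delta_rot": [0,0,0],"fingers": 0},
    {"dp": [0,65,1.5],"delta_rot": [0,0,0],"fingers": 60},
    {"dp": [0,85,1.5],"delta_rot": [0,0,0],"fingers": 100},
    {"dp": [0,96,1.5],"delta_rot": [0,0,0],"fingers": 130},
    {"dp": [0,96,1.5],"delta_rot": [0,0,0],"fingers": 255},
    {"dp": [0,96,1.5],"delta_rot": [0,0,0],"fingers": 255},
    {"dp": [0,96,1.5],"delta_rot": [0,0,0],"fingers": 255},
    {"dp": [0,96,1.5],"delta_rot": [0,0,0],"fingers": 255},
    {"dp": [0,96,1.5],"delta_rot": [0,0,0],"fingers": 255},
    {"dp": [0,96,1.5],"delta_rot": [0,0,0],"fingers": 255},
  ],
  newtons=20,
)

```text
time: 2.27
position: [0.503, -0.2099, 0.0642]
eef_rot: [-0.96, 1.536, -1.534]
wrist_force: [0.8, -0.4, -0.0]
finger_gap: 0.0375
```

```bash
python3 -c "
from h import *
st()"
```

```text
t 2.27 p [ 0.503  -0.2099  0.0642] yaw -116.0 down [-0.001  0.001 -1.   ] F [ 0.8 -0.4 -0. ] M [ 0.05  0.05 -0.01] gap 0.0375 q [-0.52  0.32  1.74  0.    1.08  1.5 ]
```

Request:
servo_tool(
  commands=[
    {"dp": [0,0,0],"delta_rot": [0,0,0],"fingers": 255},
    {"dp": [0,0,0],"delta_rot": [0,0,0],"fingers": 255},
    {"dp": [0,0,0],"delta_rot": [0,0,0],"fingers": 255},
    {"dp": [0,0,0],"delta_rot": [0,0,0],"fingers": 255},
    {"dp": [0,0,0],"delta_rot": [0,0,0],"fingers": 255},
    {"dp": [-4,0,0],"delta_rot": [0,0,0],"fingers": 255},
    {"dp": [-9,0,0],"delta_rot": [0,0,0],"fingers": 255},
    {"dp": [-14,0,0],"delta_rot": [0,0,0],"fingers": 255},
    {"dp": [-19,0,0],"delta_rot": [0,0,0],"fingers": 255},
    {"dp": [-23,0,0],"delta_rot": [0,0,0],"fingers": 255},
    {"dp": [-26,0,0],"delta_rot": [0,0,0],"fingers": 255},
    {"dp": [-26,0,0],"delta_rot": [0,0,0],"fingers": 255},
    {"dp": [-26,0,0],"delta_rot": [0,0,0],"fingers": 255},
  ],
)

```text
time: 3.35
position: [0.5145, -0.1863, 0.0642]
eef_rot: [-0.96, 1.535, -1.534]
wrist_force: [-0.3, 0.3, -0.4]
finger_gap: 0.001
```

```bash
python3 -c "
from h import *
st()"
```

```text
t 3.35 p [ 0.5145 -0.1863  0.0642] yaw -115.9 down [-0.001  0.001 -1.   ] F [-0.3  0.3 -0.4] M [0.09 0.02 0.  ] gap 0.001 q [-0.47  0.32  1.74  0.    1.08  1.55]
```

The fingers shut on nothing (gap 1 mm), so I'll look.

Run:
```python
from h import *
im,d,p=shot('wrist');W=cloud(d,p)
im2,d2,p2=shot('scene')
cv2.imwrite('pics/w2.png',np.hstack([cv2.resize(im,(400,250)),cv2.resize(im2,(400,250))]))
im2,d2,p2=shot('top')
cv2.imwrite('pics/w2.png',np.vstack([np.hstack([cv2.resize(im,(400,250)),cv2.resize(im2[170:280,360:480],(400,250))]),cv2.resize(im2*0+shot('scene')[0],(800,500))[:340]]))
W2=cloud(d2,p2)
for V,n in((W,'wrist'),(W2,'top')):
    m=(V[...,2]>.075)&(V[...,2]<.09)&(np.hypot(V[...,0]-.51,V[...,1]+.2)<.06); P=V[m]; print(n,m.sum(),P[:,:2].mean(0) if m.sum() else'')
```

```text
wrist 913 [ 0.50601835 -0.21006185]
top 0
```

View pics/w2.png

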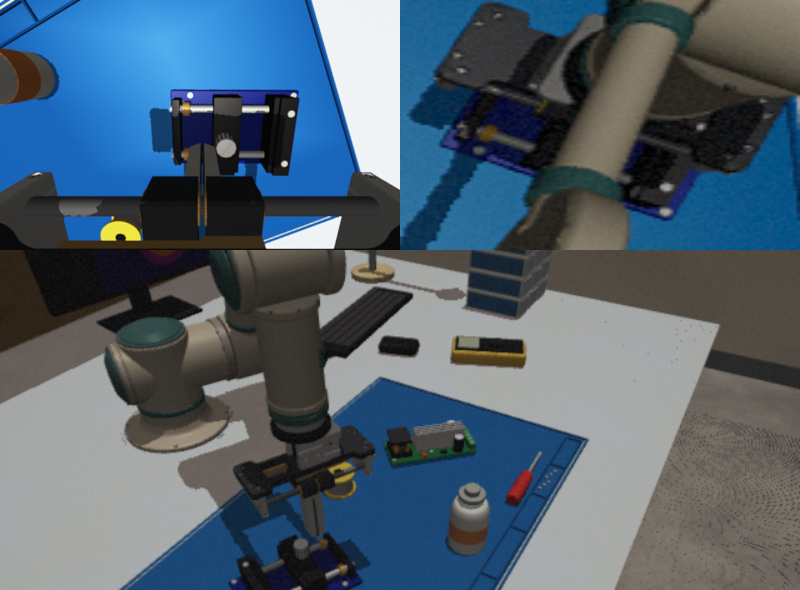

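Run:
```python
from h import *
st()
im,d,p=shot('wrist');W=cloud(d,p);np.savez('w2.npz',im=im,d=d,W=W)
pt,R=tool()
K,Rc,t=np.array(p['camera_matrix']),np.array(p['R']),np.array(p['t']).ravel()
def pr(X):
    c=Rc@X+t; q=K@c; return (q[:2]/q[2]).round(0),c[2].round(3)
print('tcp px',pr(pt),'grasp',pr(pt-R.apply([0,.019,0])),'knob top',pr(np.array([.5035,-.209,.084])))
print('cam pos',-Rc.T@t,'in tool',R.inv().apply(-Rc.T@t-pt))
T=R.inv().apply((W.reshape(-1,3)-pt))
T=T.reshape(W.shape)
for v in range(210,300,8): print(v,[ (u,d[v,u].round(3),*(T[v,u]*1000).round(0)) for u in (312,335,360)])
```

```text
t 3.55 p [ 0.5144 -0.1867  0.0643] yaw -116.0 down [-0.001  0.001 -1.   ] F [-0.1 -0.3 -0.2] M [ 0.02  0.   -0.02] gap 0.0006 q [-0.48  0.32  1.74  0.    1.08  1.55]
tcp px (array([324., 228.]), np.float64(0.22)) grasp (array([324., 238.]), np.float64(0.201)) knob top (array([361., 238.]), np.float64(0.201))
cam pos [ 0.58601698 -0.22133724  0.26990331] in tool [-0.00039979 -0.20568502  0.07942464]
210 [(312, np.float32(0.27), np.float64(-10.0), np.float64(52.0), np.float64(-3.0)), (335, np.float32(0.27), np.float64(10.0), np.float64(52.0), np.float64(-3.0)), (360, np.float32(0.227), np.float64(27.0), np.float64(10.0), np.float64(10.0))]
218 [(312, np.float32(0.272), np.float64(-10.0), np.float64(51.0), np.float64(-10.0)), (335, np.float32(0.272), np.float64(10.0), np.float64(52.0), np.float64(-11.0)), (360, np.float32(0.202), np.float64(24.0), np.float64(-15.0), np.float64(13.0))]
226 [(312, np.float32(0.275), np.float64(-11.0), np.float64(53.0), np.float64(-19.0)), (335, np.float32(0.275), np.float64(10.0), np.float64(52.0), np.float64(-18.0)), (360, np.float32(0.198), np.float64(2
[... 1565 characters left out ...]
np.float64(-129.0), np.float64(33.0)), (335, np.float32(0.085), np.float64(3.0), np.float64(-130.0), np.float64(34.0)), (360, np.float32(0.086), np.float64(10.0), np.float64(-130.0), np.float64(34.0))]
290 [(312, np.float32(0.082), np.float64(-3.0), np.float64(-133.0), np.float64(33.0)), (335, np.float32(0.082), np.float64(3.0), np.float64(-134.0), np.float64(34.0)), (360, np.float32(0.082), np.float64(10.0), np.float64(-134.0), np.float64(33.0))]
298 [(312, np.float32(0.079), np.float64(-3.0), np.float64(-137.0), np.float64(33.0)), (335, np.float32(0.079), np.float64(3.0), np.float64(-137.0), np.float64(33.0)), (360, np.float32(0.079), np.float64(9.0), np.float64(-137.0), np.float64(33.0))]
```

Run:
```python
from h import *
z=np.load('w2.npz');im=z['im'];
cv2.imwrite('pics/w3.png',cv2.resize(im[180:320,220:440],None,fx=3.5,fy=3.5,interpolation=2))
```

```text
(no output)
```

View pics/w3.png

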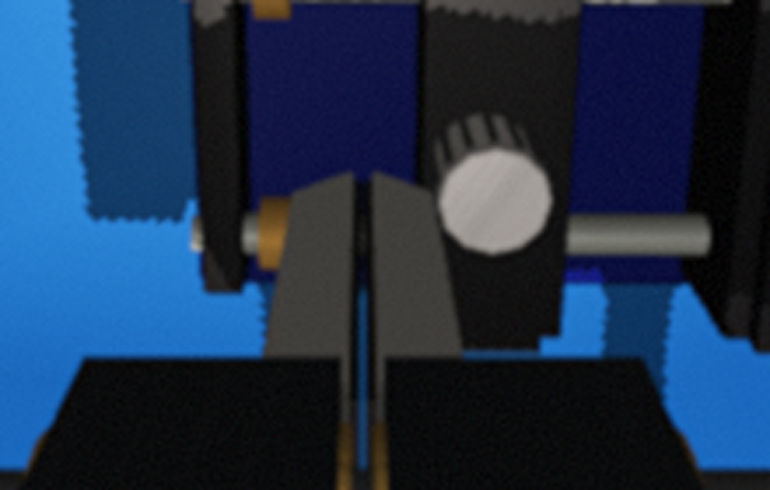

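Run:
```python
from h import *
z=np.load('w2.npz');d=z['d'];W=z['W']
pt,R=tool()
T=(R.inv().apply(W.reshape(-1,3)-pt)*1000).reshape(W.shape)
for v in range(226,238): print(v,[(u,*T[v,u].round(0)) for u in (316,331)])
im,ds,p=shot('scene');S=cloud(ds,p)
T=(R.inv().apply(S.reshape(-1,3)-pt)*1000)
T=T[np.isfinite(T[:,0])]
m=(abs(T[:,0])<22)&(abs(T[:,2])<16)&(T[:,1]>-75)&(T[:,1]<15)
h,e=np.histogram(T[m,1],bins=np.arange(-75,16,5));print('scene finger y hist',list(zip(e[:-1],h)))
print('lowest pts',T[m][np.argsort(-T[m,1])[:8]].round(0).tolist())
```

```text
226 [(316, np.float64(-7.0), np.float64(52.0), np.float64(-19.0)), (331, np.float64(7.0), np.float64(52.0), np.float64(-19.0))]
227 [(316, np.float64(-7.0), np.float64(51.0), np.float64(-19.0)), (331, np.float64(7.0), np.float64(52.0), np.float64(-19.0))]
228 [(316, np.float64(-7.0), np.float64(52.0), np.float64(-20.0)), (331, np.float64(7.0), np.float64(52.0), np.float64(-21.0))]
229 [(316, np.float64(-7.0), np.float64(51.0), np.float64(-21.0)), (331, np.float64(7.0), np.float64(52.0), np.float64(-21.0))]
230 [(316, np.float64(-5.0), np.float64(-29.0), np.float64(10.0)), (331, np.float64(5.0), np.float64(-29.0), np.float64(9.0))]
231 [(316, np.float64(-5.0), np.float64(-31.0), np.float64(10.0)), (331, np.float64(5.0), np.float64(-30.0), np.float64(9.0))]
232 [(316, np.float64(-5.0), np.float64(-33.0), np.float64(10.0)), (331, np.float64(4.0), np.float64(-32.0), np.float64(10.0))]
233 [(316, np.float64(-5.0), np.float64(-35.0), np.float64(10.0)), (331, np.float64(4.0), np.float64(-35.0), np.float64(10.0))]
234 [(316, np.float64(-5.0), np.float64(-36.0), np.float64(10.0)), (331, np.fl
[... 470 characters left out ...]
 np.int64(28)), (np.int64(-70), np.int64(41)), (np.int64(-65), np.int64(35)), (np.int64(-60), np.int64(32)), (np.int64(-55), np.int64(33)), (np.int64(-50), np.int64(33)), (np.int64(-45), np.int64(35)), (np.int64(-40), np.int64(28)), (np.int64(-35), np.int64(22)), (np.int64(-30), np.int64(9)), (np.int64(-25), np.int64(7)), (np.int64(-20), np.int64(28)), (np.int64(-15), np.int64(3)), (np.int64(-10), np.int64(6)), (np.int64(-5), np.int64(10)), (np.int64(0), np.int64(1)), (np.int64(5), np.int64(11)), (np.int64(10), np.int64(15))]
lowest pts [[20.0, 12.0, 14.0], [14.0, 12.0, 6.0], [20.0, 12.0, 6.0], [19.0, 12.0, 16.0], [16.0, 12.0, 11.0], [15.0, 12.0, 16.0], [22.0, 11.0, 5.0], [16.0, 11.0, 15.0]]
```

Both the wrist and scene cameras show the fingertips ending about 28 mm short of the reported TCP along tool y. The first close therefore happened above the knob, and nothing moved. From here I'll take the real tip z as reported z plus 0.028. Now I'll go back over the knob with the fingers open and descend further.

Request:
servo_tool(
  commands=[
    {"dp": [5,-3,0],"delta_rot": [0,0,0],"fingers": 90},
    {"dp": [13,-3,0],"delta_rot": [0,0,0],"fingers": 90},
    {"dp": [20,-3,0],"delta_rot": [0,0,0],"fingers": 90},
    {"dp": [24,-3,0],"delta_rot": [0,0,0],"fingers": 90},
    {"dp": [24.5,-3,0],"delta_rot": [0,0,0],"fingers": 90},
    {"dp": [24.5,-3,0],"delta_rot": [0,0,0],"fingers": 90},
    {"dp": [24.5,-3,0],"delta_rot": [0,0,0],"fingers": 90},
    {"dp": [24.5,-3,0],"delta_rot": [0,0,0],"fingers": 90},
    {"dp": [24.5,-3,0],"delta_rot": [0,0,0],"fingers": 90},
  ],
)

```text
time: 4.4
position: [0.5037, -0.2086, 0.0672]
eef_rot: [-0.959, 1.536, -1.534]
wrist_force: [-0.0, 0.5, 0.1]
finger_gap: 0.057
```

Run:
```python
from h import *
st(); pt,R=tool()
im,ds,p=shot('scene');S=cloud(ds,p)
T=(R.inv().apply(S.reshape(-1,3)-pt)*1000);T=T[np.isfinite(T[:,0])]
m=(abs(T[:,0])<55)&(abs(T[:,2])<20)&(T[:,1]>-70)&(T[:,1]<-35)
print(m.sum(),np.percentile(T[m],[2,10,50,90,98],axis=0).round(1))
im,d,p=shot('wrist');W=cloud(d,p)
T=(R.inv().apply(W.reshape(-1,3)-pt)*1000);T=T[np.isfinite(T[:,0])]
for s in(-1,1):
    m=(T[:,0]*s<60)&(T[:,0]*s>10)&(abs(T[:,2])<20)&(T[:,1]>-70)&(T[:,1]<-22)
    print(s,m.sum(),np.percentile(T[m],[1,10,50,90,99],axis=0).round(1))
go(.5035,-.209,.032,-116)
```

```text
t 4.4 p [ 0.5037 -0.2086  0.0672] yaw -116.0 down [-0.     0.001 -1.   ] F [-0.   0.5  0.1] M [0.06 0.04 0.  ] gap 0.057 q [-0.52  0.32  1.74  0.    1.08  1.5 ]
283 [[-40.5 -69.4  -6.6]
 [-37.5 -66.9  -2.4]
 [-28.5 -53.3   9.4]
 [ 39.7 -38.9  11.2]
 [ 40.3 -36.   11.7]]
-1 1047 [[-41.7 -69.5  -7.5]
 [-39.7 -67.   -3. ]
 [-31.9 -52.9   9.1]
 [-29.9 -34.3   9.7]
 [-29.7 -27.5  10.1]]
1 1046 [[ 29.3 -69.5  -7.3]
 [ 29.5 -66.8  -3.1]
 [ 31.6 -52.8   9.2]
 [ 39.2 -34.    9.8]
 [ 41.2 -27.8  10.1]]
dp [ 0.5 35.2  0.1] rot [ 0.  0. -0.]
```

Request:
servo_tool(
  commands=[
    {"dp": [0,8,0],"delta_rot": [0,0,0],"fingers": 90},
    {"dp": [0,20,0],"delta_rot": [0,0,0],"fingers": 90},
    {"dp": [0,30,0],"delta_rot": [0,0,0],"fingers": 120},
    {"dp": [0,35,0],"delta_rot": [0,0,0],"fingers": 150},
    {"dp": [0,35,0],"delta_rot": [0,0,0],"fingers": 255},
    {"dp": [0,35,0],"delta_rot": [0,0,0],"fingers": 255},
    {"dp": [0,35,0],"delta_rot": [0,0,0],"fingers": 255},
    {"dp": [0,35,0],"delta_rot": [0,0,0],"fingers": 255},
    {"dp": [0,35,0],"delta_rot": [0,0,0],"fingers": 255},
    {"dp": [0,35,0],"delta_rot": [0,0,0],"fingers": 255},
  ],
  newtons=15,
)

```text
time: 5.33
position: [0.504, -0.209, 0.0327]
eef_rot: [-0.959, 1.534, -1.535]
wrist_force: [-0.4, -0.8, 0.4]
finger_gap: 0.022
```

```bash
python3 -c "
from h import *
st()"
```

```text
t 5.33 p [ 0.504  -0.209   0.0327] yaw -116.0 down [ 0. -0. -1.] F [-0.4 -0.8  0.4] M [-0.07  0.03 -0.06] gap 0.022 q [-0.52  0.36  1.79  0.    1.    1.5 ]
```

The fingers now hold the knob (gap 22 mm). I'll pull along −x, about 30 mm to the stop.

Request:
servo_tool(
  commands=[
    {"dp": [-3,0,0],"delta_rot": [0,0,0],"fingers": 255},
    {"dp": [-7,0,0],"delta_rot": [0,0,0],"fingers": 255},
    {"dp": [-11,0,0],"delta_rot": [0,0,0],"fingers": 255},
    {"dp": [-15,0,0],"delta_rot": [0,0,0],"fingers": 255},
    {"dp": [-19,0,0],"delta_rot": [0,0,0],"fingers": 255},
    {"dp": [-22,0,0],"delta_rot": [0,0,0],"fingers": 255},
    {"dp": [-25,0,0],"delta_rot": [0,0,0],"fingers": 255},
    {"dp": [-27,0,0],"delta_rot": [0,0,0],"fingers": 255},
    {"dp": [-28,0,0],"delta_rot": [0,0,0],"fingers": 255},
    {"dp": [-28,0,0],"delta_rot": [0,0,0],"fingers": 255},
    {"dp": [-28,0,0],"delta_rot": [0,0,0],"fingers": 255},
  ],
)

```text
time: 6.25
position: [0.5167, -0.1834, 0.0327]
eef_rot: [-0.958, 1.534, -1.535]
wrist_force: [0.4, -0.7, -2.7]
finger_gap: 0.0215
```

```bash
python3 -c "
from h import *
st(); p,R=tool(); print('knob y in holder',((p[:2]-[.4907,-.2325])@[.438,.899])*1000)"
```

```text
t 6.25 p [ 0.5167 -0.1834  0.0327] yaw -116.0 down [ 0.001  0.001 -1.   ] F [ 0.4 -0.7 -2.7] M [-0.07 -0.15  0.04] gap 0.0215 q [-0.47  0.36  1.78  0.    1.    1.55]
knob y in holder 55.554504041259634
```

Request:
servo_tool(
  commands=[
    {"dp": [-1,0,0],"delta_rot": [0,0,0],"fingers": 255},
    {"dp": [-2,0,0],"delta_rot": [0,0,0],"fingers": 255},
    {"dp": [-3,0,0],"delta_rot": [0,0,0],"fingers": 255},
    {"dp": [-3,0,0],"delta_rot": [0,0,0],"fingers": 255},
  ],
)

```text
time: 6.58
position: [0.5171, -0.1825, 0.0327]
eef_rot: [-0.962, 1.533, -1.536]
wrist_force: [-2.9, -6.0, -1.1]
finger_gap: 0.0218
```

```bash
python3 -c "
from h import *
st(); p,R=tool(); print('knob y in holder',((p[:2]-[.4907,-.2325])@[.438,.899])*1000)"
```

```text
t 6.58 p [ 0.5171 -0.1825  0.0327] yaw -115.9 down [-0.001 -0.003 -1.   ] F [-2.9 -6.  -1.1] M [-1.01  0.43  0.06] gap 0.0218 q [-0.46  0.36  1.78 -0.    1.    1.56]
knob y in holder 56.54711925534245
```

The force rose to 6.7 N with almost no travel, so the jaw is at its stop. I'll release, rise and check.

Request:
servo_tool(
  commands=[
    {"dp": [0,0,0],"delta_rot": [0,0,0],"fingers": 110},
    {"dp": [0,0,0],"delta_rot": [0,0,0],"fingers": 110},
    {"dp": [0,0,0],"delta_rot": [0,0,0],"fingers": 110},
    {"dp": [0,0,0],"delta_rot": [0,0,0],"fingers": 110},
    {"dp": [0,-10,0],"delta_rot": [0,0,0],"fingers": 110},
    {"dp": [0,-35,0],"delta_rot": [0,0,0],"fingers": 60},
    {"dp": [0,-65,0],"delta_rot": [0,0,0],"fingers": 0},
    {"dp": [0,-90,0],"delta_rot": [0,0,0],"fingers": 0},
    {"dp": [0,-100,0],"delta_rot": [0,0,0],"fingers": 0},
    {"dp": [0,-100,0],"delta_rot": [0,0,0],"fingers": 0},
  ],
)

```text
time: 7.42
position: [0.5192, -0.1829, 0.136]
eef_rot: [-0.958, 1.527, -1.54]
wrist_force: [0.4, 0.4, -0.4]
finger_gap: 0.0835
```

Run:
```python
from h import *
st()
im,d,p=shot('wrist');W=cloud(d,p);Z=W[...,2]
near=np.hypot(W[...,0]-.51,W[...,1]+.2)<.12
m=(Z>.08)&(Z<.088)&(np.hypot(W[...,0]-.517,W[...,1]+.183)<.03);print('knob',m.sum(),cv2.minEnclosingCircle((W[m][:,:2]*1000).astype(np.float32)))
m=(Z>.049)&(Z<.058)&near
r=cv2.minAreaRect((W[m][:,:2]*1000).astype(np.float32));print('jaws',r)
b=np.radians(64);Y=np.array([np.cos(b),np.sin(b)])
y=W[m][:,:2]@Y*1000; print('jaw y hist',np.histogram(y-np.array([491.5,-232.6])@Y,bins=np.arange(-70,80,6)))
go(.496,.168,.14,-45)
```

```text
t 7.42 p [ 0.5192 -0.1829  0.136 ] yaw -115.9 down [ 0.005 -0.005 -1.   ] F [ 0.4  0.4 -0.4] M [ 0.03 -0.01 -0.01] gap 0.0835 q [-0.46  0.26  1.63 -0.    1.24  1.56]
knob 461 ((517.729736328125, -182.46327209472656), 11.850223541259766)
jaws ((494.6156005859375, -229.59593200683594), (128.2931365966797, 100.29733276367188), 63.81163024902344)
jaw y hist (array([  0, 164, 574, 600, 581, 225,   4,   0,   0,   0,   0,   0,   0,
         0,   0,   0,   0,  27, 389, 476, 419, 421, 483,  35]), array([-70, -64, -58, -52, -46, -40, -34, -28, -22, -16, -10,  -4,   2,
         8,  14,  20,  26,  32,  38,  44,  50,  56,  62,  68,  74]))
dp [-305.6   -7.5 -172.7] rot [ -0.1 -70.9   0.2]
```

The jaw span is 128.3 mm, which matches fully back (60 + 68). Next I'll go over the module.

Request:
servo_tool(
  commands=[
    {"dp": [-10,0,-6],"delta_rot": [0,-3,0],"fingers": 0},
    {"dp": [-30,-2,-17],"delta_rot": [0,-8,0],"fingers": 0},
    {"dp": [-56,-4,-32],"delta_rot": [0,-14,0],"fingers": 0},
    {"dp": [-86,-6,-48],"delta_rot": [0,-20,0],"fingers": 0},
    {"dp": [-116,-7,-65],"delta_rot": [0,-26,0],"fingers": 0},
    {"dp": [-146,-7,-82],"delta_rot": [0,-33,0],"fingers": 0},
    {"dp": [-176,-7,-99],"delta_rot": [0,-40,0],"fingers": 0},
    {"dp": [-206,-7,-116],"delta_rot": [0,-47,0],"fingers": 0},
    {"dp": [-236,-7,-133],"delta_rot": [0,-54,0],"fingers": 0},
    {"dp": [-264,-7,-149],"delta_rot": [0,-61,0],"fingers": 0},
    {"dp": [-288,-7,-162],"delta_rot": [0,-66,0],"fingers": 0},
    {"dp": [-301,-7,-170],"delta_rot": [0,-70,0],"fingers": 0},
    {"dp": [-305.5,-7.5,-172.5],"delta_rot": [0,-71,0],"fingers": 0},
    {"dp": [-305.5,-7.5,-172.5],"delta_rot": [0,-71,0],"fingers": 0},
    {"dp": [-305.5,-7.5,-172.5],"delta_rot": [0,-71,0],"fingers": 0},
  ],
)

```text
time: 8.72
position: [0.4954, 0.1672, 0.1389]
eef_rot: [-1.487, 0.613, -0.615]
wrist_force: [-1.1, -0.7, -0.5]
finger_gap: 0.0937
```

Run:
```python
from h import *
st()
im,d,p=shot('wrist','w4.png');W=cloud(d,p);Z=W[...,2]
near=np.hypot(W[...,0]-.509,W[...,1]-.181)<.11
def rect(m,n):
    r=cv2.minAreaRect((W[m][:,:2]*1000).astype(np.float32));print(n,m.sum(),np.round(r[0],1),np.round(r[1],1),round(r[2],1))
rect((Z>.010)&(Z<.07)&near,'all')
hsv=cv2.cvtColor(im,cv2.COLOR_BGR2HSV)
g=(hsv[...,0]>45)&(hsv[...,0]<85)&(hsv[...,1]>80)
rect(g&(Z>.008)&(Z<.03)&near,'green')
# heatsink: local frame
c=np.array([.509,.181]);a=np.radians(225);X=np.array([np.cos(a),np.sin(a)]);Y=np.array([-X[1],X[0]])
L=np.stack([(W[...,:2]-c)@X,(W[...,:2]-c)@Y],-1)*1000
hs=(Z>.048)&(Z<.065)&near&(L[...,0]<38)&(abs(L[...,1])<18)
print('hs local pct',np.percentile(L[hs],[1,50,99],axis=0).round(1)); rect(hs,'hs')
tr=(Z>.045)&(Z<.065)&near&(L[...,0]>38)
print('tr local pct',np.percentile(L[tr],[1,50,99],axis=0).round(1)); rect(tr,'tr')
```

```text
t 8.72 p [0.4954 0.1672 0.1389] yaw -45.0 down [-0.    -0.005 -1.   ] F [-1.1 -0.7 -0.5] M [-0.02 -0.04 -0.01] gap 0.0937 q [ 0.2   0.23  1.68 -0.    1.24  0.98]
all 11099 [511.3 181. ] [169.5  76.2] 45.0
green 4849 [511.1 181.2] [169.2  75.4] 45.1
hs local pct [[-67.8 -10.3]
 [-23.    4.5]
 [ 29.3  13.5]]
hs 882 [523.4 193.1] [98.2 24. ] 45.0
tr local pct [[ 40.  -21.7]
 [ 58.2   1.2]
 [ 79.6  25. ]]
tr 1739 [467.8 137.5] [40.4 47.5] 45.3
```

View pics/w4.png

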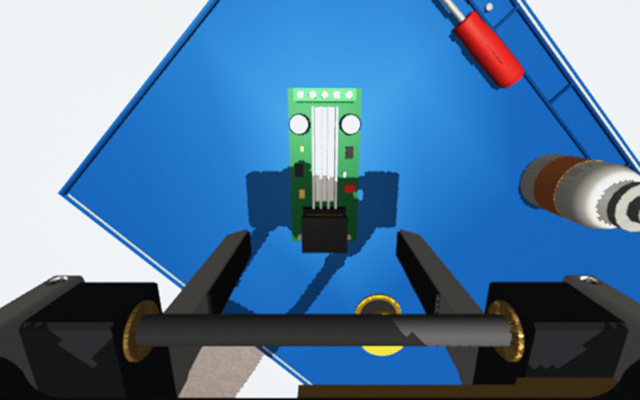

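The module sits centred below, with the heatsink at (325,155) and the transformer at (324,230) towards the robot. From the wrist fit the balance point is at about (0.498, 0.168).

```bash
python3 -c "
from h import *
go(.498,.1683,-.001,-45)"
```

```text
dp [1.000e-01 1.402e+02 3.200e+00] rot [ 0.2 -0.   0.2]
```

Request:
servo_tool(
  commands=[
    {"dp": [0,15,3],"delta_rot": [0.2,0,0.2],"fingers": 0},
    {"dp": [0,40,3],"delta_rot": [0.2,0,0.2],"fingers": 0},
    {"dp": [0,65,3],"delta_rot": [0.2,0,0.2],"fingers": 0},
    {"dp": [0,85,3],"delta_rot": [0.2,0,0.2],"fingers": 40},
    {"dp": [0,100,3],"delta_rot": [0.2,0,0.2],"fingers": 80},
    {"dp": [0,112,3],"delta_rot": [0.2,0,0.2],"fingers": 80},
    {"dp": [0,120,3],"delta_rot": [0.2,0,0.2],"fingers": 80},
    {"dp": [0,128,3],"delta_rot": [0.2,0,0.2],"fingers": 80},
    {"dp": [0,133,3],"delta_rot": [0.2,0,0.2],"fingers": 80},
    {"dp": [0,135,3],"delta_rot": [0.2,0,0.2],"fingers": 80},
    {"dp": [0,135,3],"delta_rot": [0.2,0,0.2],"fingers": 80},
    {"dp": [0,135,3],"delta_rot": [0.2,0,0.2],"fingers": 80},
  ],
)

```text
time: 9.77
position: [0.4983, 0.1683, 0.0046]
eef_rot: [-1.481, 0.613, -0.615]
wrist_force: [-1.5, 1.0, 0.5]
finger_gap: 0.0643
```

Run:
```python
from h import *
st()
go(.498,.1683,-.001,-45)
pt,R=tool()
im,d,p=shot('wrist');W=cloud(d,p)
T=(R.inv().apply(W.reshape(-1,3)-pt)*1000).reshape(W.shape)
m=(T[...,1]>-60)&(T[...,1]<-10)&(abs(abs(T[...,0])-37)<9)&(abs(T[...,2])<14)
print('fingers',np.percentile(T[m],[1,50,99],axis=0).round(1),'tip z world',np.percentile(W[m][:,2],[0.5,1,2]).round(4))
```

```text
t 9.77 p [0.4983 0.1683 0.0046] yaw -45.0 down [ 0.001  0.    -1.   ] F [-1.5  1.   0.5] M [ 0.02 -0.02  0.02] gap 0.0643 q [0.19 0.36 1.86 0.   0.91 0.98]
dp [-0.2  5.6 -0.2] rot [-0.1 -0.   0. ]
fingers [[-43.3 -59.5 -12.9]
 [ 28.3 -37.1   8.1]
 [ 43.3 -10.4  13.4]] tip z world [0.0149 0.015  0.0152]
```

Request:
servo_tool(
  commands=[
    {"dp": [0,2,0],"delta_rot": [0,0,0],"fingers": 100},
    {"dp": [0,4,0],"delta_rot": [0,0,0],"fingers": 120},
    {"dp": [0,5,0],"delta_rot": [0,0,0],"fingers": 140},
    {"dp": [0,5,0],"delta_rot": [0,0,0],"fingers": 165},
    {"dp": [0,5,0],"delta_rot": [0,0,0],"fingers": 180},
    {"dp": [0,5,0],"delta_rot": [0,0,0],"fingers": 255},
    {"dp": [0,5,0],"delta_rot": [0,0,0],"fingers": 255},
    {"dp": [0,5,0],"delta_rot": [0,0,0],"fingers": 255},
    {"dp": [0,5,0],"delta_rot": [0,0,0],"fingers": 255},
    {"dp": [0,5,0],"delta_rot": [0,0,0],"fingers": 255},
    {"dp": [0,5,0],"delta_rot": [0,0,0],"fingers": 255},
  ],
  newtons=35,
)

```text
time: 10.73
position: [0.4985, 0.1684, -0.0002]
eef_rot: [-1.481, 0.613, -0.615]
wrist_force: [-0.3, 1.4, -0.1]
finger_gap: 0.0238
```

Run:
```python
from h import *
st()
```

```text
t 10.73 p [ 4.985e-01  1.684e-01 -2.000e-04] yaw -45.0 down [ 0.002  0.001 -1.   ] F [-0.3  1.4 -0.1] M [-0.05  0.01 -0.06] gap 0.0238 q [0.19 0.37 1.87 0.   0.9  0.98]
```

The grip is on the heatsink (24 mm). I'll lift slowly, first by 12 mm, and check the moment and tilt.

Request:
servo_tool(
  commands=[
    {"dp": [0,-1,0],"delta_rot": [0,0,0],"fingers": 255},
    {"dp": [0,-3,0],"delta_rot": [0,0,0],"fingers": 255},
    {"dp": [0,-6,0],"delta_rot": [0,0,0],"fingers": 255},
    {"dp": [0,-9,0],"delta_rot": [0,0,0],"fingers": 255},
    {"dp": [0,-11,0],"delta_rot": [0,0,0],"fingers": 255},
    {"dp": [0,-12,0],"delta_rot": [0,0,0],"fingers": 255},
    {"dp": [0,-12,0],"delta_rot": [0,0,0],"fingers": 255},
  ],
)

```text
time: 11.32
position: [0.4987, 0.1684, 0.0121]
eef_rot: [-1.481, 0.613, -0.615]
wrist_force: [0.4, -0.8, -5.0]
finger_gap: 0.0237
```

```bash
cat >> h.py <<'E'
def module(dz=0):
    "fit the board's pose from the wrist cloud, in the tool frame axes (mm)"
    pt,R=tool(); im,d,p=shot('wrist'); W=cloud(d,p)
    T=(R.inv().apply(W.reshape(-1,3)-pt)*1000).reshape(W.shape)
    hsv=cv2.cvtColor(im,cv2.COLOR_BGR2HSV)
    g=(hsv[...,0]>45)&(hsv[...,0]<85)&(hsv[...,1]>80)&(np.hypot(T[...,0],T[...,2]-18)<105)&(abs(T[...,1]+12)<30)&np.isfinite(T[...,0])
    P=W[g]; A=np.c_[P[:,:2],np.ones(len(P))]
    for _ in range(3):
        k=np.linalg.lstsq(A,P[:,2],rcond=None)[0]; r=abs(A@k-P[:,2]); A,P=A[r<max(.003,0)],P[r<.003]
    b=cv2.minAreaRect((P[:,:2]*1000).astype(np.float32))
    n=np.array([-k[0],-k[1],1]);n/=np.linalg.norm(n)
    print('green',len(P),'centre',np.round(b[0],1),np.round(b[1],1),'ang',round(b[2],1),'z',round(float(k@[b[0][0]/1e3,b[0][1]/1e3,1]),4),'tilt deg',np.degrees(np.arccos(n[2])).round(2),'n',n.round(3))
    return im
E
python3 - <<'E'
from h import *
st(); module()
E
```

```text
t 11.32 p [0.4987 0.1684 0.0121] yaw -45.0 down [ 0.002  0.001 -1.   ] F [ 0.4 -0.8 -5. ] M [-0.03 -0.03 -0.01] gap 0.0237 q [0.19 0.35 1.85 0.   0.93 0.98]
green 5086 centre [521.2 191.1] [113.5  76.3] ang 45.1 z 0.0285 tilt deg 0.48 n [-0.007 -0.005  1.   ]
```

The weight is 5 N, the board is clear of the mat and the tilt is 0.5°. I'll raise it to carrying height.

Request:
servo_tool(
  commands=[
    {"dp": [0,-2,0],"delta_rot": [0,0,0],"fingers": 255},
    {"dp": [0,-6,0],"delta_rot": [0,0,0],"fingers": 255},
    {"dp": [0,-13,0],"delta_rot": [0,0,0],"fingers": 255},
    {"dp": [0,-22,0],"delta_rot": [0,0,0],"fingers": 255},
    {"dp": [0,-32,0],"delta_rot": [0,0,0],"fingers": 255},
    {"dp": [0,-42,0],"delta_rot": [0,0,0],"fingers": 255},
    {"dp": [0,-52,0],"delta_rot": [0,0,0],"fingers": 255},
    {"dp": [0,-62,0],"delta_rot": [0,0,0],"fingers": 255},
    {"dp": [0,-72,0],"delta_rot": [0,0,0],"fingers": 255},
    {"dp": [0,-80,0],"delta_rot": [0,0,0],"fingers": 255},
    {"dp": [0,-86,0],"delta_rot": [0,0,0],"fingers": 255},
    {"dp": [0,-88,0],"delta_rot": [0,0,0],"fingers": 255},
    {"dp": [0,-88,0],"delta_rot": [0,0,0],"fingers": 255},
    {"dp": [0,-88,0],"delta_rot": [0,0,0],"fingers": 255},
  ],
)

```text
time: 12.53
position: [0.498, 0.1683, 0.0996]
eef_rot: [-1.481, 0.613, -0.615]
wrist_force: [-1.0, -0.1, -5.5]
finger_gap: 0.0239
```

Run:
```python
from h import *
st(); im=module(); cv2.imwrite('pics/w5.png',im)
pt,R=tool()
for cam in('wrist','top','scene'):
    im,d,p=shot(cam);W=cloud(d,p);T=(R.inv().apply(W.reshape(-1,3)-pt)*1000).reshape(W.shape)
    m=(abs(T[...,0])<45)&(W[...,2]>.104)&(W[...,2]<.125)&(T[...,2]>0)&(T[...,2]<130)
    if m.sum()>20: print(cam,m.sum(),'far end z, x range',np.percentile(T[m],[1,50,99],axis=0).round(1))
```

```text
t 12.53 p [0.498  0.1683 0.0996] yaw -45.0 down [ 0.001  0.    -1.   ] F [-1.  -0.1 -5.5] M [ 0.   -0.06 -0.09] gap 0.0239 q [0.19 0.26 1.74 0.   1.14 0.98]
green 5121 centre [520.3 190.8] [114.7  76.3] ang 45.7 z 0.1161 tilt deg 0.41 n [-0.005 -0.005  1.   ]
wrist 8590 far end z, x range [[-37.6 -23.9   1.9]
 [  0.2 -16.4  44.6]
 [ 37.6 -14.8 100.2]]
top 108 far end z, x range [[ 27.6 -18.9  10.7]
 [ 33.1 -15.5  47.3]
 [ 36.5 -12.3  95.6]]
scene 403 far end z, x range [[  1.2 -25.2   1.7]
 [ 26.6 -16.8  46.8]
 [ 40.1 -13.1 100.7]]
```

View pics/w5.png

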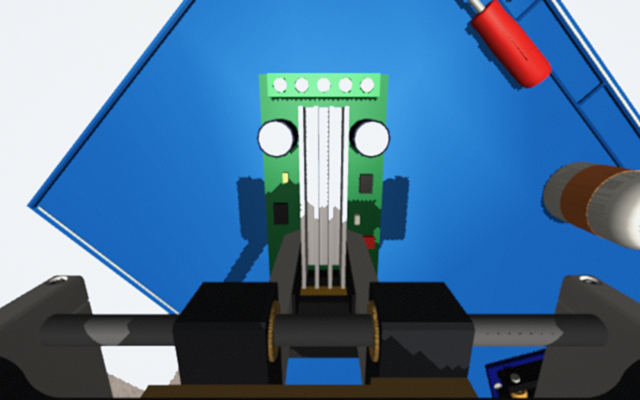

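The board hangs level, and its far edge is 101–102 mm from the tool (103 expected), so the balance point error is about 2 mm. Now I'll carry it.

```bash
python3 -c "
from h import *
go(.4765,-.2254,.100,-116.2)"
```

```text
dp [ 263.3   -0.8 -293.4] rot [-0.  71.2 -0. ]
```

Request:
servo_tool(
  commands=[
    {"dp": [2.4,0,-2.6],"delta_rot": [0,0.6,0],"fingers": 255},
    {"dp": [9,0,-10],"delta_rot": [0,2.4,0],"fingers": 255},
    {"dp": [19.5,0,-21.7],"delta_rot": [0,5.3,0],"fingers": 255},
    {"dp": [33,0,-37],"delta_rot": [0,9,0],"fingers": 255},
    {"dp": [49.5,0,-55],"delta_rot": [0,13.4,0],"fingers": 255},
    {"dp": [68,0,-76],"delta_rot": [0,18.4,0],"fingers": 255},
    {"dp": [89,0,-99],"delta_rot": [0,24,0],"fingers": 255},
    {"dp": [110,0,-122.6],"delta_rot": [0,29.8,0],"fingers": 255},
    {"dp": [131.6,0,-146.7],"delta_rot": [0,35.6,0],"fingers": 255},
    {"dp": [153,0,-171],"delta_rot": [0,41.4,0],"fingers": 255},
    {"dp": [174.6,0,-194.5],"delta_rot": [0,47.2,0],"fingers": 255},
    {"dp": [195,0,-217.4],"delta_rot": [0,52.8,0],"fingers": 255},
    {"dp": [213.8,-0.5,-238],"delta_rot": [0,57.8,0],"fingers": 255},
    {"dp": [230,-0.5,-256.4],"delta_rot": [0,62.2,0],"fingers": 255},
    {"dp": [243.8,-0.5,-271.7],"delta_rot": [0,65.9,0],"fingers": 255},
    {"dp": [254.3,-0.5,-283.4],"delta_rot": [0,68.8,0],"fingers": 255},
    {"dp": [261,-0.5,-290.8],"delta_rot": [0,70.6,0],"fingers": 255},
    {"dp": [263.3,-0.5,-293.4],"delta_rot": [0,71.2,0],"fingers": 255},
    {"dp": [263.3,-0.5,-293.4],"delta_rot": [0,71.2,0],"fingers": 255},
    {"dp": [263.3,-0.5,-293.4],"delta_rot": [0,71.2,0],"fingers": 255},
  ],
)

```text
time: 14.4
position: [0.4762, -0.2247, 0.0995]
eef_rot: [-0.956, 1.538, -1.536]
wrist_force: [0.0, -0.6, -5.4]
finger_gap: 0.0237
```

Run:
```python
from h import *
st(); module(); pt,R=tool()
im,d,p=shot('wrist');W=cloud(d,p);T=(R.inv().apply(W.reshape(-1,3)-pt)*1000).reshape(W.shape)
def rect(m,n):
    r=cv2.minAreaRect((W[m][:,:2]*1000).astype(np.float32));print(n,m.sum(),np.round(r[0],1),np.round(r[1],1),round(r[2],1))
m=(abs(T[...,0])<45)&(W[...,2]>.108)&(W[...,2]<.125)&(T[...,2]>15)&(T[...,2]<130)
print('board in tool',np.percentile(T[m],[.5,50,99.5],axis=0).round(1))
t,dt,pt_=shot('top');s,ds,ps=shot('scene')
V=cloud(ds,ps);T=(R.inv().apply(V.reshape(-1,3)-pt)*1000).reshape(V.shape)
m=(abs(T[...,0])<50)&(V[...,2]>.102)&(V[...,2]<.125)&(abs(T[...,2]-17)<100)
rect_=cv2.minAreaRect((V[m][:,:2]*1000).astype(np.float32));print('scene board',m.sum(),rect_,np.percentile(T[m],[.5,99.5],axis=0).round(1))
# base / fixed jaw outlines in wrist view
cv2.imwrite('pics/fin.png',np.vstack([np.hstack([cv2.resize(im,(400,250)),cv2.resize(t[170:280,350:490],(400,250))]),cv2.resize(s,(800,500))[160:500]]))
```

```text
t 14.4 p [ 0.4762 -0.2247  0.0995] yaw -116.2 down [ 0.     0.001 -1.   ] F [ 0.  -0.6 -5.4] M [ 0.04  0.03 -0.  ] gap 0.0237 q [-0.57  0.26  1.73  0.    1.15  1.45]
green 5131 centre [ 505.1 -238.8] [ 76.4 114.2] ang 63.7 z 0.1159 tilt deg 0.25 n [-0.004  0.     1.   ]
board in tool [[-38.  -24.8  15.3]
 [ -0.5 -16.4  49.5]
 [ 37.6 -14.6 101.1]]
scene board 1201 ((493.29705810546875, -231.6696319580078), (76.67493438720703, 173.99960327148438), 63.615840911865234) [[-38.7 -25.4 -64.4]
 [ 37.1  -5.5 104.4]]
```

View pics/fin.png

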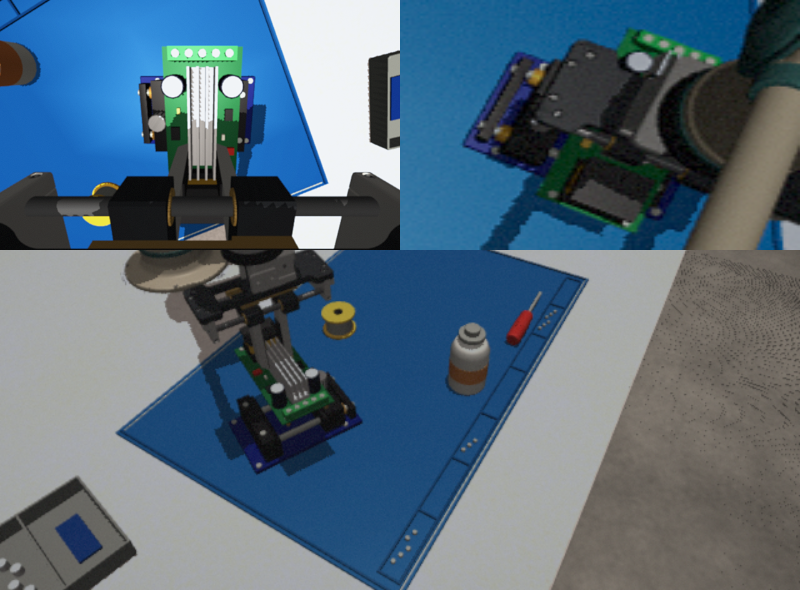

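The board is over the open holder, parallel and centred. The bottle, spool and screwdriver are undisturbed, and the knob is visible at (158,123) in the wrist panel. I'll let it settle, check once more and hand in.

Request:
servo_tool(
  commands=[
    {"dp": [0,0,0],"delta_rot": [0,0,0],"fingers": 255},
    {"dp": [0,0,0],"delta_rot": [0,0,0],"fingers": 255},
    {"dp": [0,0,0],"delta_rot": [0,0,0],"fingers": 255},
    {"dp": [0,0,0],"delta_rot": [0,0,0],"fingers": 255},
    {"dp": [0,0,0],"delta_rot": [0,0,0],"fingers": 255},
    {"dp": [0,0,0],"delta_rot": [0,0,0],"fingers": 255},
  ],
)

```text
time: 15.1
position: [0.4766, -0.2244, 0.0997]
eef_rot: [-0.957, 1.537, -1.536]
wrist_force: [-1.0, 0.9, -5.5]
finger_gap: 0.0237
```

Run:
```python
from h import *
st(); im=module(); print('jv',np.round(arm.get_state()['joint_vel'],3))
im,d,p=shot('wrist');W=cloud(d,p);Z=W[...,2]
m=(Z>.08)&(Z<.088)&(np.hypot(W[...,0]-.517,W[...,1]+.183)<.02)
print('knob',m.sum(),cv2.minEnclosingCircle((W[m][:,:2]*1000).astype(np.float32)) if m.any() else '')
im,d,p=shot('scene');V=cloud(d,p)
for n,c,r,z in(('bottle',(.676,-.01),.06,.03),('spool',(.4217,-.0063),.06,.03)):
    m=(V[...,2]>z)&(V[...,2]<.13)&(np.hypot(V[...,0]-c[0],V[...,1]-c[1])<r); q=cv2.minEnclosingCircle((V[m][:,:2]*1000).astype(np.float32)); print(n,q)
```

```text
t 15.1 p [ 0.4766 -0.2244  0.0997] yaw -116.1 down [ 0.     0.001 -1.   ] F [-1.   0.9 -5.5] M [ 0.02  0.05 -0.01] gap 0.0237 q [-0.57  0.26  1.73  0.    1.15  1.45]
green 5127 centre [ 504.9 -238.2] [ 76.5 115.8] ang 63.6 z 0.1161 tilt deg 0.38 n [-0.006  0.002  1.   ]
jv [ 0.001 -0.001 -0.001  0.001 -0.    -0.   ]
knob 640 ((517.9783935546875, -182.38917541503906), 11.904646873474121)
bottle ((685.2194213867188, -13.698596000671387), 31.173908233642578)
spool ((426.0873107910156, -6.770886421203613), 32.13780212402344)
```

```bash
python3 -c "
from bench import arm
print(arm.close_job())"
```

```text
the job is handed in; nothing more can be done
None
```

The job is handed in at about 15 s of the 56 s allowed. The board is held level and still over the open holder.

**What I did**
- I gripped the knob and slid the jaw back about 28 mm until the force rose against the stop. The jaws then spanned 128 mm, which is what fully back should give.
- I gripped the heatsink about 2 mm from the balance point and lifted the board (about 5.5 N). I then carried it over the holder, clear of the spool and the bottle.

**Last checks before handing in**

| Check | Measured |
|---|---|
| Board tilt | about 0.4° |
| Long edges against the jaws | within about 0.5° |
| Board centre from the seat | about 1–2 mm |
| Feet above the jaw tops | about 50 mm |
| Jaw knob from its stop position | within about 1 mm |
| Joint speeds | about zero |

**What disagreed**
- **Fingertips:** they really end about 28 mm short of the reported TCP. My first attempt closed above the knob and moved nothing. I measured the offset with two cameras and allowed for it after that.
- **Cameras:** they differed by 1–2 mm on the holder and the board.
- **Bottle and spool:** the bottle came out about 10 mm from its first fit and the spool about 4 mm. I put this down to comparing different views, with the bottle only partly seen at first. Nothing came near either one.
- **Screwdriver:** I checked it only by eye in the picture, where it looked unmoved.

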